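# Close up the meal trolley and hold the soup lid at vent

### The job

Close up the meal trolley for the lift: first push the loaded meal drawer fully shut. Then take the bar-handled bayonet lid, lower it into the mouth of the soup canister with its two lugs through the two slots until the cap sits flat on the rim, and turn it clockwise (seen from above) half-way to the lock, an eighth of a turn, so that its bar points at the single-rib vent marks. Do not let it click into the lock; it springs back if let go, so finish while still gripping the lid and holding it there, and leave the other lid, the radio and the white meal boxes where they are.

Things in the scene. Friction and masses are not known exactly. Their poses are not given: they have to be found in the camera images.
- meal_unit_drawer0 (a joint): how far the drawer of the low steel meal unit is pulled out, m: 0 fully shut, starts 0.05 to 0.09; plain sliding friction of a few N, stays where it is left
- meal_unit_drawer0_handle (a point): middle of the drawer's handle: a level round bar 11 mm thick and 110 mm long, 35 mm in front of the drawer's front, about 73 mm above the work surface; it moves with the drawer. Its x axis points from the handle into the unit (the direction that shuts the drawer), z up. The unit is 220 x 220 mm, 110 mm high, fixed, its top closed
- lid_grip (a point): centre of the black bar handle of the loose bayonet lid (0.18 to 0.35 kg); x along the bar, z up. Bar 72 mm long (x), 14 mm wide (y), 30 mm high (15 mm above and below this point), standing on the flat steel cap, diameter 108, 8 mm thick, whose underside is 23 mm below this point. The lid starts upright on the work surface. A half turn looks and works the same
- lid_foot (a point): centre of the lid's underside, 43 mm below lid_grip, same axes. The plug under the cap has diameter 72 and is 20 mm deep; at its bottom two lugs stick out along +x and -x (in line with the bar), each 16 mm wide (y), 6 mm high, reaching 47 mm from the axis
- canister: fixed upright steel soup canister, outer diameter 128 mm (foot 160), 130 mm high; origin at the centre of its underside, z up, x through the two entry slots in its mouth (at +x and -x). With the bar along this x axis, either way round, the lid drops in until its cap lies on the rim: lid_grip is then on the axis, 153 mm above this origin
- mouth (a point): centre of the canister's mouth, level with the top of its rim; same axes as the canister. A round hole of diameter 78 mm with two slots 24 mm wide reaching 52 mm from the axis; the rim is 12 mm thick and hollow below. Lugs clear the slots by 4 mm on each side, the plug clears the mouth by 3 mm all round
- spring_dogs (a joint): rad; 0 at rest. Two sprung stops under the rim, met by the lugs after about 7 degrees of the lid's clockwise turn and then carried along; about 0.66 when the lid is half-way (45 degrees). They push back with 0.1 N m at first, 0.18 N m half-way, and turn the lid back if it is let go
- vent_mark (a point): the two vent marks: single upright ribs 7 mm wide on the outside of the canister at its top, on opposite sides, reaching 73 mm from the axis; this point is the centre of the mouth. Its x axis runs through the two ribs, 45 degrees clockwise (seen from above) of the canister's x axis: the bar has to lie along it, half-way between entry and lock. (Pairs of thin ribs, 90 degrees clockwise of the slots, mark the lock)
- lock_pawl (a joint): angle of the lock's sprung pawl under the rim, rad: 0 at rest, grows as a lug pushes it aside, from about 60 degrees of the lid's turn on; it clicks in behind the lug at about 90 degrees
- meal_stack: two white meal boxes stacked as one piece, 128 x 178 mm, 96 mm high, loose bystander; origin at the centre of the underside
- meal_box: single white meal box, 128 x 168 mm, 48 mm high, loose bystander; origin at the centre of the underside
- radio: black two-way radio lying on its back, 58 x 105 mm plus a 55 mm aerial, 32 mm high, loose bystander; origin at the centre of the underside of its case
- plain_lid_mid (a point): half-way up (21 mm) on the axis of the other lid: plain round, diameter 86 mm, with a small round knob, 42 mm high in all, no lugs; a loose bystander that belongs to another pot. It may lie in either of the two places where the bayonet lid may lie
There are look-alikes about, which are no part of the job. Leave any blue or orange look-alike of the part that bears lid_grip alone.

How it is judged:
On the way, in this order (a step that is already met when the one before it is completed fails the run):
1. the meal drawer is fully shut (value of joint meal_unit_drawer0 below 0.008 m), for 0.2 s.
2. the lid sits flat on the rim with its lugs through the slots (z of lid_grip in the frame of canister below 0.157 m and horizontal distance between lid_grip and canister below 0.007 m and angle between lid_grip's own z axis and vertical below 0.07 rad and angle between the x axis of lid_grip and the x axis of canister, either way round below 0.2 rad), for 0.1 s.
At the end, for the whole second after the job is handed in: The drawer is shut (within 8 mm); the lid sits flat on the canister's rim (within 4 mm in height, 7 mm off the axis, 4 degrees of tilt), its bar within 0.17 rad of the vent marks' axis, lock pawl not pushed aside; and the fingers still grip the lid (over 2 N) (value of joint meal_unit_drawer0 below 0.008 m and z of lid_grip in the frame of canister below 0.157 m and horizontal distance between lid_grip and canister below 0.007 m and angle between lid_grip's own z axis and vertical below 0.07 rad and angle between the x axis of lid_grip and the x axis of vent_mark, either way round below 0.17 rad and contact force between the fingers and lid above 2 N and value of joint lock_pawl below 0.08 rad); the arm keeps its last pose, push and grip.
It fails at once if the lid is turned on into the lock: its pawl is pushed aside (value of joint lock_pawl above 0.08 rad).
It fails at once if the other lid, the radio or a loose meal box is moved by more than 40 mm (distance of any of meal_stack, meal_box, radio, plain_lid_mid from where it was at the start of the episode above 0.04 m).
It also fails if it takes over 69 s, if anything falls off the work surface, if the arm or the gripper's body presses on something with over 40 N, if the wrist force passes 120 N, or if a joint passes its speed limit or range.

### The arm

A 6-joint arm with a two-finger parallel gripper is mounted at the origin on the work surface. World frame = base frame: x ahead of the robot, y to its left, z up, the work surface at z = 0. Lengths are in m, angles in rad, forces in N, time in s.
With the tool pointing down it reaches from about 0.25 to 0.775 m from the base axis. Payload 4 kg.
Tool frame: the origin (TCP) lies midway between the tips of the shut fingers; the grasp point (between the pads) lies 19 mm behind it; z points along the fingers, y is the line along which they close (so a half turn about z gives the same grasp; the last joint's range is limited). The gripper opens to 85 mm and grips with 20 to 120 N. Pads are 22 mm wide; open, the fingers measure 114 mm over their backs; the gripper's body (76 mm by 85 mm) begins 54 mm behind the grasp point. The pads swing forward as they close: fully open they stand 13 mm farther back than shut.
Start: joints at [1.059, 0.087, 1.371, -0, 1.684, -0.103], TCP at [0.219, 0.505, 0.231] pointing down, gripper open.
Joint ranges: [-3.1, 3.1], [-0.76, 2.03], [0.27, 2.55], [-1.08, 4.22], [0.17, 2.65], [-2.57, 2.57]. Speed limits (rad/s): [2.79, 2.79, 3.14, 3.14, 3.14, 3.14].

### API

Orientations are given as a unit quaternion [x, y, z, w].
In Python, from rig import r gives the robot as it stands.
- The arm moves only by the tool step_arm, never from a script. Its argument "deltas" is one flat list of numbers, 7 for each row, row after row: the finger opening in m, from 0 to 0.0854, then the shift along the tool's x, y, z in m, then the turn, a rotation vector about the tool's x, y, z in rad. A call has 1 to 10 rows; each row is the pose to reach, as a shift and turn from the pose commanded when the call began, along the tool's axes at that moment; what a row does not reach only later rows make up. A row lasts 1/8 s, in which the tool goes at most 62.5 mm and 10.7 degrees, less where a joint would pass 70% of its speed; a pose out of reach is approached as far as the arm can. A call with a gripper value outside its range is refused whole. The fingers move at their own pace and stop on an object; "squeeze" is the grip in N (left out, the last holds). Time passes only in rows, so rows that repeat a pose let the fingers close. It gives the time, the measured TCP pose, the force, the opening and the grip force at its end, in the units of the state.
- r.observe(): the state, without advancing time (a new reading comes with each control period).
- r.grab_frame(name): name is "scene" or "top" or "wrist"; returns a dict with "pixels" (400x640x3 uint8, red, green, blue), "fx", "fy", "cx", "cy" (pixels), "dist" ([k1, k2, p1, p2, k3] as OpenCV has them; the pictures are not rectified), "R" (3x3) and "t" (3): a world point X has camera coordinates R X + t. Camera axes: x right, y down, z forward; pixel columns grow to the right and rows downward; lengths in m; the calibration is good to about 2 mm. A picture is of the moment at which its call begins. There is no depth.
- r.hand_in(): hands the job in; it is judged then, once.
The state is a dict: "clock": time; "joint_pos": joint angles; "joint_velocities": joint speeds; "joint_efforts": joint torques, N m; "ee_pos": TCP position; "orientation": TCP orientation; "contact_force": force on the tool from outside, world axes, zero at the start; "torque": the same for the moment, N m; "width": opening from 0.0 (shut) to 1.0 (fully open); "grasp_force": force on a finger pad.
Only numpy, scipy, OpenCV 4.12 (cv2) and the standard library are available. Lean on these libraries where they do the work, as an engineer would, in place of code of your own. Each camera call takes 0.05 s, during which the arm holds its last target. There are 200 camera calls.

## Working session

There is one attempt and no reset: what is moved stays moved. The work goes in short steps, Python scripts to look and compute and a tool call to move; the robot and the scene stay as the last step left them, time stands still between calls to the robot, and variables do not carry over. Pictures are saved under pics/ and viewed, at most 10 in all, crops included, and the job is handed in when it is done.

Besides the shell and the picture viewer there is one more tool, called after ">>>" as name(argument=value, ...) on one line, values as JSON. step_arm: Moves the arm, as the interface text tells. Its arguments: {"type":"object","properties":{"deltas":{"type":"array","items":{"type":"number"}},"squeeze":{"type":"number"}},"required":["deltas"]}

```bash
mkdir -p pics
cat > h.py <<'E'
import numpy as np, cv2
from rig import r
from scipy.spatial.transform import Rotation as Ro
def K(f): return np.array([[f["fx"],0,f["cx"]],[0,f["fy"],f["cy"]],[0,0,1.]])
def ray(f,uv):
    p=cv2.undistortPoints(np.array(uv,float).reshape(-1,1,2),K(f),np.array(f["dist"],float)).reshape(-1,2)
    R=np.array(f["R"]);d=np.c_[p,np.ones(len(p))]@R
    return -R.T@np.array(f["t"]),d
def plane(f,uv,z):
    c,d=ray(f,uv); return c+d*((z-c[2])/d[:,2])[:,None]
def proj(f,X):
    return cv2.projectPoints(np.array(X,float).reshape(-1,1,3),cv2.Rodrigues(np.array(f["R"],float))[0],np.array(f["t"],float),K(f),np.array(f["dist"],float))[0].reshape(-1,2)
def shot(n,s):
    f=r.grab_frame(n); cv2.imwrite(f"pics/{s}.png",f["pixels"][:,:,::-1]); np.save(f"pics/{s}.npy",f,allow_pickle=True); return f
def load(s): return np.load(f"pics/{s}.npy",allow_pickle=True).item()
def st():
    o=r.observe(); q=o["orientation"]; print(o["clock"],np.round(o["ee_pos"],4),np.round(Ro.from_quat(q).as_matrix().tolist(),3).tolist(),o["width"],o["grasp_force"],np.round(o["contact_force"],1),np.round(o["joint_pos"],2))
def totool(dw):  # world vec -> tool
    return Ro.from_quat(r.observe()["orientation"]).inv().apply(dw)
E
python3 - <<'E'
from h import *
a=shot("top","top0");b=shot("scene","scene0")
for f in(a,b): print(np.round(-np.array(f["R"]).T@f["t"],3),f["fx"])
st()
E
```

```text
[ 0.386 -0.077  1.174] 383.4498196151582
[ 1.226 -0.555  0.939] 504.25981009002015
0.1 [0.2184 0.5043 0.2302] [[-0.918, 0.397, -0.001], [0.398, 0.918, -0.002], [0.0, -0.002, -1.0]] 1.0016662922752766 0.0 [-0.4 -1.1 -0.2] [ 1.06  0.09  1.37  0.    1.68 -0.1 ]
```

View pics/top0.png

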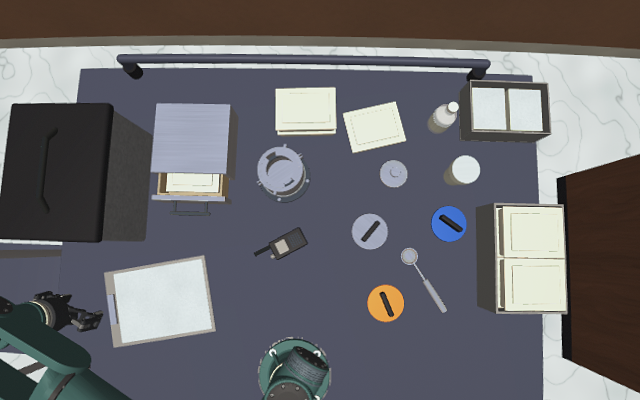

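View pics/scene0.png

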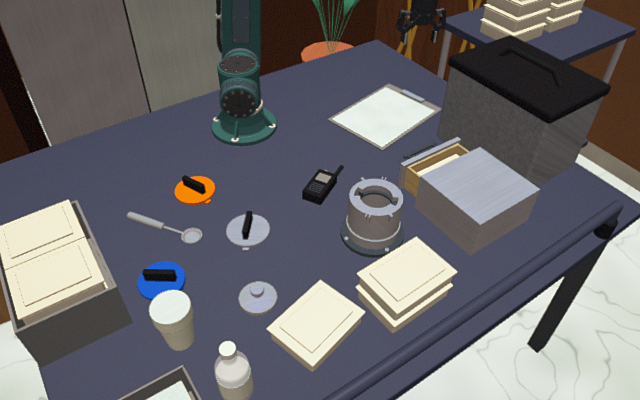

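Top view: world x is up and y is left. Drawer handle is at about (190,210), canister mouth (281,170), loose steel lid (370,231), plain lid (393,173) and radio (285,243). I'll zoom in on the canister, drawer and lid.

Run:
```python
from h import *
a=load("top0");p=a["pixels"][:,:,::-1]
c=lambda x,y,w,h,s:cv2.resize(p[y:y+h,x:x+w],None,fx=s,fy=s,interpolation=cv2.INTER_CUBIC)
m=np.zeros((600,800,3),np.uint8)
m[:480,:480]=c(246,132,80,80,6)
m[:320,480:800]=c(342,203,64,64,5)
m[320:600,480:800]=c(142,170,80,70,4)
cv2.imwrite("pics/crop0.png",m)
g=a["pixels"]; 
# bar of the lid: dark pixels
s=g[203:267,342:406].max(2); ys,xs=np.where(s<45); 
pts=np.c_[xs+342,ys+203].astype(float)
print(len(pts),pts.mean(0))
P=plane(a,pts,0.058); c0,sz,an=cv2.minAreaRect((P[:,:2]*1000).astype(np.float32)); print("bar",c0,sz,an, P.mean(0))
for uv,z in (((190,214),.073),((370,231),.028),((281,169),.13),((393,173),.03),((285,243),.03)): print(uv,plane(a,[uv],z))
```

```text
16 [369.25   230.1875]
bar (426.1827392578125, -212.44680786132812) (10.971543312072754, 63.88545227050781) 51.51350402832031 [ 0.42937094 -0.21120241  0.058     ]
(190, 214) [[0.4631028 0.3111595 0.073    ]]
(370, 231) [[ 0.42815306 -0.21705626  0.028     ]]
(281, 169) [[0.59015374 0.04340378 0.13      ]]
(393, 173) [[ 0.60492382 -0.28505578  0.03      ]]
(285, 243) [[0.38658469 0.03521554 0.03      ]]
```

View pics/crop0.png

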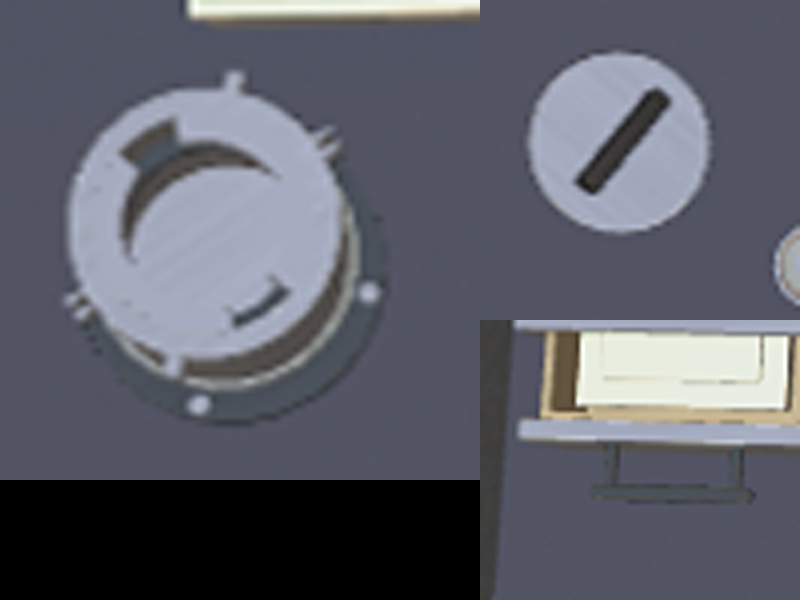

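The canister crop shows slots at crop (150,140) and (260,302), single ribs at (234,80) and (175,365), and pairs at (327,142) and (76,302). The bar ends are at (657,95) and (588,187), and the handle runs (592,490) to (752,496).

Run:
```python
from h import *
a=load("top0")
def cr(pts,x,y,ox,oy,s): return [((u-ox+.5)/s-.5+x,(v-oy+.5)/s-.5+y) for u,v in pts]
def yaw(A,B): d=B-A; return np.degrees(np.arctan2(d[1],d[0]))
S=plane(a,cr([(150,140),(260,302),(175,365),(234,80),(76,302),(327,142)],246,132,0,0,6),.13)
for i in(0,2,4): print("can",(S[i]+S[i+1])/2,yaw(S[i+1],S[i]),yaw(S[i],S[i+1]))
H=plane(a,cr([(592,490),(752,496)],142,170,480,320,4),.078);print("handle",H.mean(0),H,yaw(H[1],H[0])-90)
F=plane(a,cr([(518,435),(798,441)],142,170,480,320,4),.1);print("front",F,yaw(F[1],F[0])-90)
g=a["pixels"][203:267,342:406].max(2);ys,xs=np.where(g<100);m=None
pts=np.c_[xs+342,ys+203].astype(float);P=plane(a,pts,.062)
e,v=np.linalg.eigh(np.cov(P[:,:2].T));
k=np.abs(P[:,:2]-P[:,:2].mean(0)).max(1)<.05;P=P[k];e,v=np.linalg.eigh(np.cov(P[:,:2].T));print("bar",len(P),P.mean(0),np.degrees(np.arctan2(v[1,1],v[0,1])),np.sqrt(e*12))
```

```text
can [0.59192443 0.04708458 0.13      ] 35.58632284972201 -144.41367715027798
can [0.59154034 0.04708715 0.13      ] 170.50882798207684 -9.491172017923175
can [0.5913638  0.04839909 0.13      ] 124.33391548174416 -55.66608451825586
handle [0.46598432 0.31094958 0.078     ] [[0.46673152 0.37010612 0.078     ]
 [0.46523713 0.25179304 0.078     ]] -0.7236517742323514
front [[0.50331339 0.41823764 0.1       ]
 [0.50355558 0.21430877 0.1       ]] 0.06804570418660205
bar 317 [ 0.40718097 -0.2321611   0.062     ] 146.6989827886052 [0.09281703 0.11157164]
```

>>> step_arm(deltas=[0,-0.06,-0.026,0.01,0,0,-0.1,0,-0.12,-0.052,0.02,0,0,-0.2,0,-0.18,-0.078,0.03,0,0,-0.3,0,-0.244,-0.105,0.03,0,0,-0.408,0,-0.244,-0.105,0.03,0,0,-0.408,0,-0.244,-0.105,0.08,0,0,-0.408,0,-0.244,-0.105,0.13,0,0,-0.408,0,-0.244,-0.105,0.17,0,0,-0.408,0,-0.244,-0.105,0.17,0,0,-0.408])

```text
clock: 1.23
ee_pos: [0.3974, 0.3102, 0.0573]
orientation: [0.0, 1.0, -0.002, -0.004]
contact_force: [-0.7, 0.0, 0.2]
width: -0.007
grasp_force: 0.0
```

Run:
```python
from h import *
st()
```

```text
1.225 [0.3974 0.3102 0.0573] [[-1.0, 0.0, -0.008], [0.0, 1.0, -0.005], [0.008, -0.005, -1.0]] -0.006917446752560897 0.0 [-0.7  0.   0.2] [ 0.55  0.1   1.72  0.    1.34 -1.02]
```

>>> step_arm(deltas=[0,-0.03,0,0,0,0,0,0,-0.045,0,0,0,0,0,0,-0.055,0,0,0,0,0,0,-0.065,0,0,0,0,0,0,-0.075,0,0,0,0,0,0,-0.085,0,0,0,0,0,0,-0.095,0,0,0,0,0])

```text
clock: 2.1
ee_pos: [0.4963, 0.3113, 0.0613]
orientation: [0.0, 1.0, 0.0, -0.0]
contact_force: [-1.0, -0.5, 2.1]
width: 0.002
grasp_force: 0.7
```

>>> step_arm(deltas=[0,-0.005,0,0,0,0,0,0,-0.008,0,0,0,0,0])

```text
clock: 2.35
ee_pos: [0.504, 0.3111, 0.0611]
orientation: [0.0, 1.0, -0.0, -0.0]
contact_force: [-1.6, -0.7, 1.0]
width: 0.0
grasp_force: 0.6
```

>>> step_arm(deltas=[0,-0.005,0,0,0,0,0,0,-0.01,0,0,0,0,0,0,-0.014,0,0,0,0,0])

```text
clock: 2.72
ee_pos: [0.513, 0.3111, 0.061]
orientation: [0.0, 1.0, -0.001, -0.006]
contact_force: [-19.0, -2.4, 11.0]
width: -0.003
grasp_force: 9.6
```

Run:
```python
from h import *
f=shot("top","top1");cv2.imwrite("pics/c1.png",cv2.resize(f["pixels"][90:230,130:260,::-1],None,fx=4,fy=4))
```

```text
(no output)
```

View pics/c1.png

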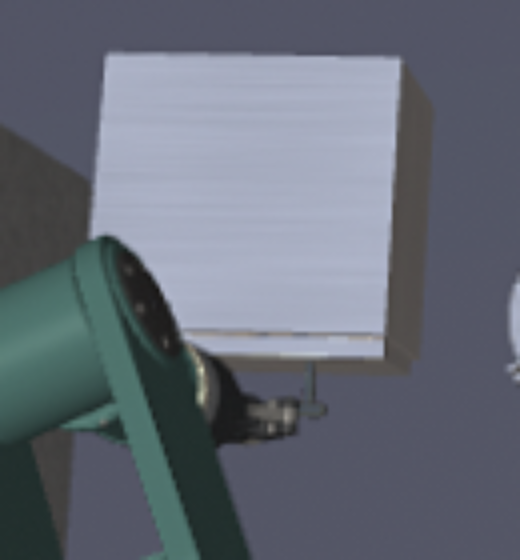

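Drawer is shut: its front is flush with the unit and pushes back with 19 N. Retracting and moving above the lid.

>>> step_arm(deltas=[0,0,0,0,0,0,0,0,0,0,0,0,0,0,0,0.05,0,0,0,0,0,0,0.07,0,-0.05,0,0,0,0,0.08,0,-0.11,0,0,0.1,0,0.085,-0.03,-0.165,0,0,0.2,0.0854,0.091,-0.08,-0.19,0,0,0.3,0.0854,0.091,-0.14,-0.19,0,0,0.4,0.0854,0.091,-0.2,-0.19,0,0,0.5,0.0854,0.091,-0.26,-0.19,0,0,0.61])

```text
clock: 4.03
ee_pos: [0.4268, 0.0495, 0.2519]
orientation: [0.302, 0.953, 0.0, 0.001]
contact_force: [1.1, -0.2, 0.9]
width: 0.843
grasp_force: 0.0
```

Run:
```python
from h import *
st()
a=load("top0")
B=plane(a,[((u-480+.5)/5-.5+342,(v+.5)/5-.5+203) for u,v in((657,95),(588,187))],.061)
d=B[0]-B[1];print(B.mean(0),np.degrees(np.arctan2(d[1],d[0])),np.linalg.norm(d))
```

```text
4.025 [0.4268 0.0495 0.2519] [[-0.817, 0.576, 0.003], [0.576, 0.817, -0.0], [-0.002, 0.001, -1.0]] 0.8434238534988994 0.0 [ 1.1 -0.2  0.9] [-0.02 -0.19  1.59 -0.    1.73 -0.97]
[ 0.42757514 -0.21335412  0.061     ] -36.114359706996346 0.06696646741207536
```

>>> step_arm(deltas=[0.0854,-0.03,-0.043,0,0,0,0.01,0.0854,-0.06,-0.086,0,0,0,0.01,0.0854,-0.09,-0.129,0,0,0,0.01,0.0854,-0.12,-0.172,0,0,0,0.01,0.0854,-0.152,-0.216,0,0,0,0.01,0.0854,-0.152,-0.216,0,0,0,0.01,0.0854,-0.152,-0.216,0,0,0,0.01])

```text
clock: 4.9
ee_pos: [0.4273, -0.2128, 0.2513]
orientation: [0.306, 0.952, 0.0, 0.0]
contact_force: [0.1, -0.7, 1.2]
width: 0.995
grasp_force: 0.0
```

Run:
```python
from h import *
st(); f=shot("wrist","w0")
print(proj(f,[[.4275,-.2145,.066]]), np.round(-np.array(f["R"]).T@f["t"],3))
g=f["pixels"].astype(int);m=(g.max(2)<70).astype(np.uint8)
n,l,s,c=cv2.connectedComponentsWithStats(m)
for i in range(1,n):
    if s[i,4]>300: print(i,s[i],c[i])
```

```text
4.9 [ 0.4273 -0.2128  0.2513] [[-0.813, 0.582, 0.0], [0.582, 0.813, 0.0], [0.0, 0.001, -1.0]] 0.9946744287561866 0.0 [ 0.1 -0.7  1.2] [-0.58 -0.08  1.5   0.    1.72 -1.53]
[[315.54571378 184.44921037]] [ 0.368 -0.169  0.394]
1 [ 438    0   90   66 2242] [480.8559322   31.47100803]
6 [ 105    8   81   51 1111] [144.55535554  32.9819982 ]
15 [311 146  14  68 501] [317.22754491 185.88423154]
21 [    2   267   636   133 29558] [315.99218486 358.42655119]
```

View pics/w0.png

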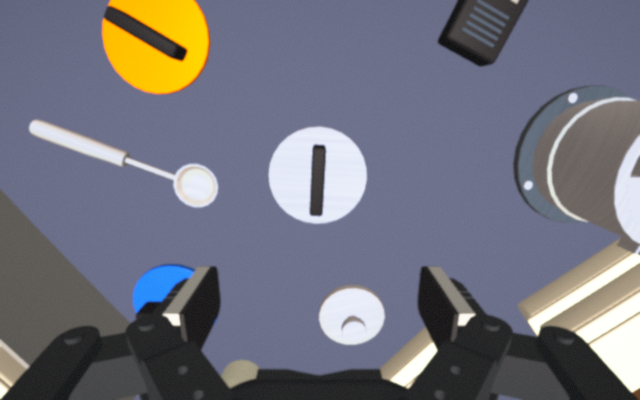

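Wrist view: the bar is at (317,186), nearly vertical in the picture, on the steel cap centred at (318,174), with the plain lid at (352,315). Refining the lid position.

Run:
```python
from h import *
f=load("w0");g=f["pixels"].astype(int)
m=(g.max(2)<70).astype(np.uint8);n,l,s,c=cv2.connectedComponentsWithStats(m)
ys,xs=np.where(l==l[186,317]);b=np.c_[xs,ys].astype(float)
P=plane(f,b,.055)[:,:2];e,v=np.linalg.eigh(np.cov(P.T));a=np.degrees(np.arctan2(v[1,1],v[0,1]));print("bar",P.mean(0),a%180,np.sqrt(12*e))
w=(g[120:230,262:374].min(2)>150).astype(np.uint8)
cn,_=cv2.findContours(w,cv2.RETR_EXTERNAL,cv2.CHAIN_APPROX_NONE);k=max(cn,key=cv2.contourArea).reshape(-1,2)+[262,120]
Q=plane(f,k,.028)[:,:2]*1000;el=cv2.fitEllipse(Q.astype(np.float32));print("disc",el)
o=r.observe();R=Ro.from_quat(o["orientation"]).as_matrix()
for t in (P.mean(0),np.array(el[0])/1000): d=np.r_[t-o["ee_pos"][:2],0];print("tool shift",R.T@d)
```

```text
bar [ 0.43192078 -0.21569462] 140.89268355971274 [0.01089975 0.06658401]
disc ((428.33380126953125, -213.11476135253906), (107.07130432128906, 107.31522369384766), 62.093021392822266)
tool shift [-5.70734443e-03 -2.30034151e-04  1.63329742e-06]
tool shift [-1.28899035e-03 -2.14862891e-04  2.88665642e-07]
```

>>> step_arm(deltas=[0.0854,-0.001,0,0.06,0,0,0.05,0.0854,-0.001,0,0.12,0,0,0.05,0.0854,-0.001,0,0.17,0,0,0.05,0.07,-0.001,0,0.2,0,0,0.05,0.05,-0.001,0,0.218,0,0,0.05,0.03,-0.001,0,0.218,0,0,0.05,0.0,-0.001,0,0.218,0,0,0.05,0.0,-0.001,0,0.218,0,0,0.05,0.0,-0.001,0,0.218,0,0,0.05,0.0,-0.001,0,0.218,0,0,0.05], squeeze=70)

```text
clock: 6.2
ee_pos: [0.4291, -0.2135, 0.0348]
orientation: [0.329, 0.944, 0.0, 0.001]
contact_force: [0.4, 3.2, 5.7]
width: 0.149
grasp_force: 70.6
```

Run:
```python
from h import *
st()
```

```text
6.2 [ 0.4291 -0.2135  0.0348] [[-0.783, 0.622, 0.003], [0.622, 0.783, -0.001], [-0.002, 0.001, -1.0]] 0.14924343690175082 70.64304113388062 [0.4 3.2 5.7] [-0.58  0.06  1.81  0.    1.27 -1.48]
```

>>> step_arm(deltas=[0,0,0,-0.03,0,0,0,0,0,0,-0.08,0,0,0,0,0,0,-0.13,0,0,0,0,0,0,-0.18,0,0,0,0,0,0.02,-0.215,0,0,0,0,0.01,0.07,-0.215,0,0,0,0,0.02,0.12,-0.215,0,0,0,0,0.035,0.17,-0.215,0,0,0,0,0.035,0.195,-0.215,0,0,0,0,0.035,0.195,-0.215,0,0,0])

```text
clock: 7.45
ee_pos: [0.522, -0.0376, 0.2469]
orientation: [0.328, 0.945, -0.0, -0.001]
contact_force: [-0.9, -1.0, -2.0]
width: 0.148
grasp_force: 69.4
```

Run:
```python
from h import *
st(); f=shot("wrist","w1")
print(proj(f,[[.5916,.0474,.13],[.5916,.0474,0]]))
```

```text
7.45 [ 0.522  -0.0376  0.2469] [[-0.785, 0.619, -0.002], [0.619, 0.785, 0.0], [0.002, -0.001, -1.0]] 0.14771651722066606 69.40357089042664 [-0.9 -1.  -2. ] [-0.18  0.03  1.4  -0.    1.71 -1.08]
[[454.55067643 205.10197621]
 [412.02639054 173.97986605]]
```

View pics/w1.png

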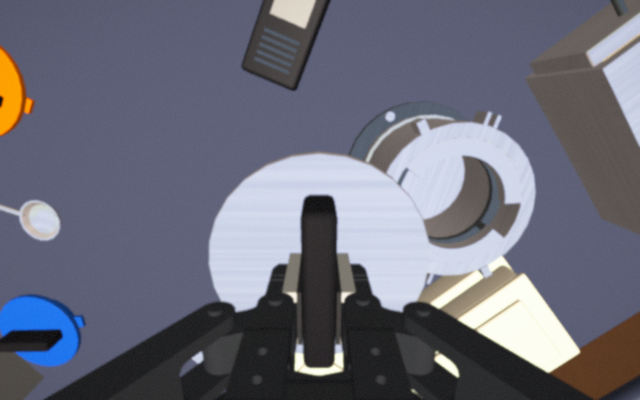

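The rim is centred near (459,198), with slots at about (508,215) and (404,180). Single ribs are at (423,127) and (486,269), and the lid cap is centred near (318,260). Fitting circles to the rim and the held cap.

```bash
cat > fit.py <<'E'
from h import *
from scipy.optimize import least_squares
def edge(f,c,z,R,angs,thr=140):
    # outer edge of bright disc along world-plane radial rays
    g=cv2.cvtColor(f["pixels"],cv2.COLOR_RGB2GRAY).astype(np.float32); out=[]
    for a in np.radians(angs):
        s=np.arange(R-.012,R+.014,.0003)
        X=np.c_[c[0]+s*np.cos(a),c[1]+s*np.sin(a),np.full(len(s),z)]
        uv=proj(f,X).astype(np.float32); v=cv2.remap(g,uv[:,0],uv[:,1],cv2.INTER_LINEAR).ravel()
        d=np.convolve(v,np.r_[-np.ones(5),np.ones(5)],'valid'); i=np.argmax(d) # conv flips: drop is positive
        if d[i]>5*30: out.append(X[i+4,:2])
    return np.array(out)
def circ(P,R):
    s=least_squares(lambda p:np.hypot(P[:,0]-p[0],P[:,1]-p[1])-R,P.mean(0),loss="soft_l1",f_scale=.0005); return s.x,np.sqrt(np.mean(s.fun**2)),len(P)
E
python3 - <<'E'
from fit import *
f=load("w1");o=r.observe();R=Ro.from_quat(o["orientation"]).as_matrix();p=np.array(o["ee_pos"])
c=plane(f,[(459,198)],.13)[0,:2];print(c)
allA=np.arange(0,360,3)
for _ in range(3):
    E=edge(f,c,.13,.064,allA);uv=proj(f,np.c_[E,np.full(len(E),.13)])
    E=E[(uv[:,0]>445)]; c,res,n=circ(E,.064)
print("can",c,res,n)
z=p[2]-.0348+.028;L=p[:2].copy()
for _ in range(3):
    E=edge(f,L,z,.054,allA);uv=proj(f,np.c_[E,np.full(len(E),z)])
    E=E[(uv[:,1]<300)&(uv[:,0]<380)]; L,res,n=circ(E,.054)
print("lid",L,res,n,"tool",R.T@np.r_[L-p[:2],0])
Q=plane(f,[(423,127),(486,269)],.125);d=Q[0]-Q[1];print("vent",np.degrees(np.arctan2(d[1],d[0])),Q.mean(0),np.linalg.norm(d))
Q=plane(f,[(490,119),(430,278)],.125);d=Q[0]-Q[1];print("pair",np.degrees(np.arctan2(d[1],d[0])),Q.mean(0))
Q=plane(f,[(404,180),(508,219)],.13);d=Q[0]-Q[1];print("slot",np.degrees(np.arctan2(d[1],d[0])),Q.mean(0))
E
```

```text
[0.58880075 0.05332001]
can [0.59140292 0.04852117] 0.00361185252992654 63
lid [ 0.52390102 -0.03612915] 0.00029588134085490106 47 tool [-3.23184669e-04  3.46695445e-03 -7.02051418e-06]
vent 170.49600893952 [0.59340548 0.05076786 0.125     ] 0.13625749845117377
pair 127.59071462357107 [0.59500224 0.05128243 0.125     ]
slot -148.36210554691434 [0.58934021 0.05144054 0.13      ]
```

Run:
```python
from fit import *
def fitc(f,c0,sel,R=.064,z=.13):
    c=np.array(c0)
    for _ in range(5):
        E=edge(f,c,z,R,np.arange(0,360,2));uv=proj(f,np.c_[E,np.full(len(E),z)]);E=E[sel(uv)]
        for _ in range(6):
            c,res,n=circ(E,R); k=np.abs(np.hypot(*(E-c).T)-R)<.0015
            if k.sum()>10: E=E[k]
    return c,res,n
f=load("w1")
for s in ((.5915,.0475),(.589,.053),(.594,.051)):
    print("w1",fitc(f,s,lambda u:(u[:,0]>440)))
for nm in("top0","top1"):
  print(nm,fitc(load(nm),(.5915,.0475),lambda u:u[:,0]>0))
f=load("scene0");print("scene",fitc(f,(.5915,.0475),lambda u:u[:,0]>0))
f=load("w1");print(proj(f,[[.5915,.0475,.13]]))
```

```text
w1 (array([0.59111963, 0.04855636]), np.float64(0.0004744334205870815), 81)
w1 (array([0.59111885, 0.0485573 ]), np.float64(0.0004682278489524017), 81)
w1 (array([0.59111839, 0.04855711]), np.float64(0.0004682278489539617), 81)
top0 (array([0.59101355, 0.04785053]), np.float64(0.0006516350658375917), 69)
top1 (array([0.59099522, 0.04780769]), np.float64(0.0006247320936081767), 76)
scene (array([0.59251525, 0.04524303]), np.float64(0.0007816370366064969), 102)
[[454.59096844 204.93281375]]
```

>>> step_arm(deltas=[0,0,0.03,0,0,0,-0.16,0,0,0.06,0,0,0,-0.33,0,0,0.09,0,0,0,-0.5,0,-0.001,0.11,0,0,0,-0.67,0,-0.001,0.11,0.02,0,0,-0.84,0,-0.001,0.11,0.03,0,0,-1.01,0,-0.001,0.11,0.04,0,0,-1.17,0,-0.001,0.11,0.057,0,0,-1.284,0,-0.001,0.11,0.057,0,0,-1.284,0,-0.001,0.11,0.057,0,0,-1.284])

```text
clock: 8.75
ee_pos: [0.591, 0.0457, 0.1917]
orientation: [-0.3, 0.954, -0.0, 0.0]
contact_force: [0.7, -0.3, -2.6]
width: 0.149
grasp_force: 69.4
```

Run:
```python
from h import *
st()
a=shot("top","top2");b=shot("scene","scene2");c=shot("wrist","w2")
m=np.zeros((600,800,3),np.uint8)
A=cv2.resize(a["pixels"][110:235,215:345,::-1],None,fx=3,fy=3);B=cv2.resize(b["pixels"][120:270,310:450,::-1],None,fx=3,fy=3)
m[:A.shape[0],:A.shape[1]]=A;m[:B.shape[0],390:390+410]=B[:,:410]
cv2.imwrite("pics/c2.png",m)
```

```text
8.75 [0.591  0.0457 0.1917] [[-0.819, -0.573, 0.0], [-0.573, 0.819, -0.0], [-0.0, -0.0, -1.0]] 0.14852117699076248 69.4118320941925 [ 0.7 -0.3 -2.6] [-0.02  0.19  1.33 -0.    1.62 -2.2 ]
```

View pics/c2.png

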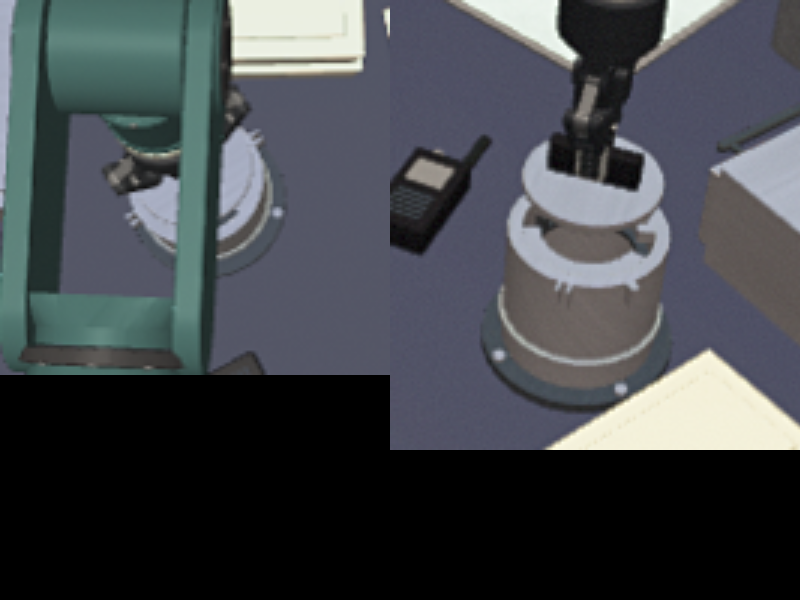

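View pics/w2.png

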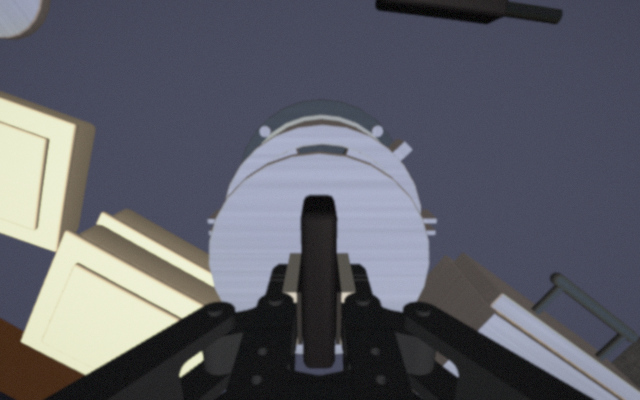

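The scene view shows the lid hovering over the mouth with the bar in line with the slots. In the wrist view the slot (322,150), the pairs and the bolts are all centred at column ~321, and the bar is at ~318. Fitting lid against canister in the same cameras.

```bash
cat >> fit.py <<'E'
def fitc(f,c0,sel,R=.064,z=.13):
    c=np.array(c0)
    for _ in range(5):
        E=edge(f,c,z,R,np.arange(0,360,2));uv=proj(f,np.c_[E,np.full(len(E),z)]);E=E[sel(uv)]
        for _ in range(6):
            c,res,n=circ(E,R); k=np.abs(np.hypot(*(E-c).T)-R)<.0015
            if k.sum()>10: E=E[k]
    return c,res,n
E
python3 - <<'E'
from fit import *
f=load("w2");s=load("scene2");o=r.observe();p=np.array(o["ee_pos"]);R=Ro.from_quat(o["orientation"]).as_matrix();print(p)
zl=p[2]-.0068
al=lambda u:u[:,0]>0
W=fitc(f,p[:2],lambda u:u[:,1]<290,.054,zl);Cw=fitc(f,(.591,.0475),lambda u:u[:,1]<195)
S=fitc(s,p[:2],lambda u:u[:,1]>170,.054,zl);Cs=fitc(s,(.5925,.0452),lambda u:u[:,1]>180)
for x in (W,Cw,S,Cs):print(x)
print("tool shift wrist",R.T@np.r_[Cw[0]-W[0],0],"scene",R.T@np.r_[Cs[0]-S[0],0])
Q=plane(f,[(402,152)],.125)[0]; d=Q[:2]-Cw[0];print("vent",np.degrees(np.arctan2(d[1],d[0])))
Q=plane(f,[(213,226),(431,226)],.125);d=Q[1]-Q[0];print("pair",np.degrees(np.arctan2(d[1],d[0])),Q.mean(0))
Q=plane(f,[(322,150)],.13)[0];d=Q[:2]-Cw[0];print("slot",np.degrees(np.arctan2(d[1],d[0])))
print("tool yaw",np.degrees(np.arctan2(R[1,0],R[0,0])))
E
```

```text
[0.59142921 0.04631385 0.19240962]
(array([0.584834  , 0.04299243]), np.float64(0.0008009377446490278), 34)
(array([0.5870775 , 0.04898196]), np.float64(0.0005955809684021459), 22)
(array([0.59296948, 0.04290292]), np.float64(0.00072005965326946), 77)
(array([0.59225464, 0.04545896]), np.float64(0.0006731717304845393), 84)
tool shift wrist [-5.27734722e-03  3.61349478e-03  3.43646500e-06] scene [-8.83377337e-04  2.50278987e-03 -1.62231783e-06]
vent 167.33247391375755
pair 125.01500221414392 [0.59291181 0.0504979  0.125     ]
slot -141.94976770345076
tool yaw -144.934523913103
```

>>> step_arm(deltas=[0,-0.001,0.002,0.008,0,0,0,0,-0.001,0.002,0.016,0,0,0,0,-0.001,0.002,0.022,0,0,0,0,-0.001,0.002,0.027,0,0,0,0,-0.001,0.002,0.03,0,0,0,0,-0.001,0.002,0.033,0,0,0,0,-0.001,0.002,0.033,0,0,0])

```text
clock: 9.78
ee_pos: [0.5906, 0.0489, 0.1581]
orientation: [-0.302, 0.953, 0.0, -0.0]
contact_force: [0.0, -0.2, -2.5]
width: 0.145
grasp_force: 69.4
```

>>> step_arm(deltas=[0,0,0,0.004,0,0,0,0,0,0,0.008,0,0,0,0,0,0,0.011,0,0,0,0,0,0,0.011,0,0,0])

```text
clock: 10.28
ee_pos: [0.5904, 0.0489, 0.1468]
orientation: [-0.302, 0.953, 0.0, -0.0]
contact_force: [0.1, -0.6, -1.9]
width: 0.149
grasp_force: 69.4
```

>>> step_arm(deltas=[0,0,0,0.002,0,0,0,0,0,0,0.004,0,0,0,0,0,0,0.004,0,0,0])

```text
clock: 10.65
ee_pos: [0.5909, 0.0489, 0.1449]
orientation: [-0.302, 0.953, -0.0, 0.001]
contact_force: [-1.8, -0.9, 4.4]
width: 0.145
grasp_force: 70.4
```

Seated: about 7 N of reaction at the expected height. Holding briefly, then turning clockwise.

>>> step_arm(deltas=[0,0,0,0,0,0,0,0,0,0,0,0,0,0.08,0,0,0,0,0,0,0.16,0,0,0,0,0,0,0.24,0,0,0,0,0,0,0.32,0,0,0,0,0,0,0.4,0,0,0,0,0,0,0.4])

```text
clock: 11.52
ee_pos: [0.5918, 0.0485, 0.1449]
orientation: [-0.107, 0.994, -0.0, 0.002]
contact_force: [-0.4, -1.1, 5.8]
width: 0.144
grasp_force: 70.6
```

>>> step_arm(deltas=[0,0,0,0,0,0,0.08,0,0,0,0,0,0,0.16,0,0,0,0,0,0,0.24,0,0,0,0,0,0,0.32,0,0,0,0,0,0,0.385,0,0,0,0,0,0,0.385,0,0,0,0,0,0,0.385])

```text
clock: 12.4
ee_pos: [0.5918, 0.0483, 0.1449]
orientation: [0.085, 0.996, -0.0, 0.002]
contact_force: [0.1, -1.2, 5.3]
width: 0.145
grasp_force: 70.6
```

Run:
```python
from fit import *
st(); o=r.observe();print("torque",np.round(o["torque"],2))
f=shot("wrist","w3");s=shot("scene","scene3")
m=np.zeros((600,800,3),np.uint8)
m[:400,:400]=cv2.resize(s["pixels"][130:260,320:450,::-1],(400,400));m[:400,400:]=f["pixels"][:,120:520,::-1]
cv2.imwrite("pics/c3.png",m[:400])
print("scene lid",fitc(s,(.5925,.0452),lambda u:u[:,1]>175,.054,.138))
```

```text
12.4 [0.5918 0.0483 0.1449] [[-0.985, 0.17, 0.004], [0.17, 0.985, -0.001], [-0.004, -0.0, -1.0]] 0.14532839827068755 70.62009572982788 [ 0.1 -1.2  5.3] [-0.01  0.21  1.4  -0.    1.52 -1.41]
torque [-0.25  0.06  0.06]
scene lid (array([0.60144908, 0.04786473]), np.float64(0.0006047556664811281), 30)
```

View pics/c3.png

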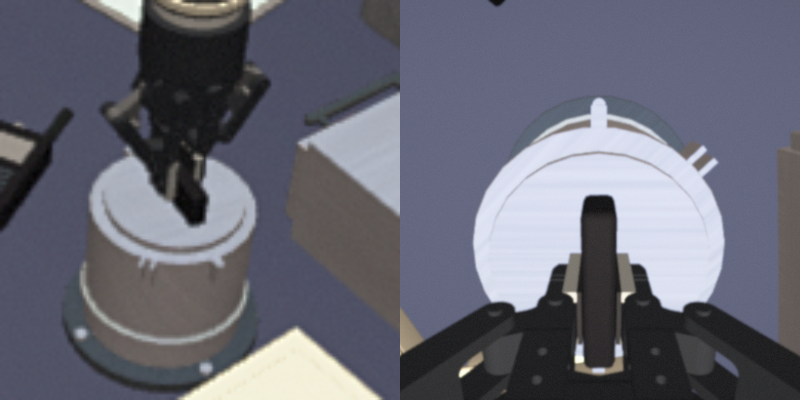

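The lid sits flat and concentric on the rim, and the bar (column 599) points straight at the single rib (column 599). Handing in while holding.

```bash
python3 -c "
from rig import r
print(r.hand_in())"
```

```text
the job is handed in; nothing more can be done
None
```

I handed the job in with the drawer shut and the lid flat on the canister rim, its bar turned an eighth of a turn to the single-rib vent mark and still held in the gripper; the hand-in returned no verdict.

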